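# Set up the dipping station: melter lid back, tray of squares alongside

## Task

Get the dipping station ready, with pushes of the fingers only - nothing is gripped or picked up. Push the chocolate melter's steel lid up by its front lip and over past upright, so that it leans back on its stop and stays open by itself; do not fling it or let it drop shut. Also push the tray of cut squares along the bench, flat on the steel, until its long side stands flush against the side of the melter; leave the topping box shut and everything else where it is.

Things in the scene. Friction and masses are not known exactly. Their poses are not given: they have to be found in the camera images.
- melter: bench chocolate melter, fixed: white housing 200 (x) x 220 (y) x 120 mm high with the tank rim, flat steel lid on top; black dial (34 mm wide) sticks 14 mm out of its front at 52 mm height, 55 mm left of the middle. Origin: centre of its underside, on the bench. Its front faces its own -x (to the robot within 0.25 rad), +y is its left, z up. Its sides are the planes y = -110 and +110 mm
- melter_lid (a joint): lid angle in rad: 0 shut (level), 1.57 upright, 1.95 leaning back on its stop. 0.22 to 0.31 kg, turns easily, falls shut below about 1.5, falls back to the stop beyond about 1.65. Flat steel plate 4 mm thick, 206 mm wide, 190 mm deep from the hinge; amid its front edge a 120 mm wide lip reaches 212 mm from the hinge, 22 mm past the housing's front. Smooth underside
- melter_hinge (a point): middle of the lid's hinge axis, at the top of the melter's rear wall, 126 mm above the bench; axes as the melter's: the hinge runs along y, the lid lies to -x of it when shut. Fixed to the melter
- melter_lip (a point): middle of the lip's front edge, on its underside (123 mm above the bench when shut, 212 mm from the hinge); moves with the lid. Axes as the melter's when shut: -x out of the lip, z out of the lid's top
- tray_mid (a point): centre of the loose open steel tray, 25 mm above its underside. 220 (its x) x 160 (y) x 50 mm high, upright 3 mm walls, a rack of cut squares fixed in it; 0.5 to 1 kg; slides at about 3 to 10 N. It stands left or right of the melter, long sides (220 mm) roughly along the melter's side, 40 to 95 mm of empty bench between them
- topping_box: steel topping box 170 (x) x 150 (y) x 90 mm high with two narrow lids with black ball knobs (108 mm high), fixed on the melter's other side. Origin: centre of its underside
- topping_lid0 (a joint): angle of the topping box's right (its -y) lid, 0 shut; stays shut
- topping_lid1 (a joint): angle of the topping box's left lid, 0 shut; stays shut
- fork: dipping fork, 200 mm long, 14 mm high, lying aslant on the bench just in front of the melter, at most 110 mm left or right of its middle. Origin: near its middle, on the bench; length along its x
- scraper: bench scraper 115 x 130 x 25 mm lying on the bench at the front left. Origin under its middle
- ramekin: small white cup, 76 mm wide, 45 mm high, behind the melter. Origin: centre of its underside
- spatula: wooden-handled spatula 260 mm long lying at the front right. Origin: on the bench, near its middle; length along its x
- nut_jar: closed jar 80 mm wide, 120 mm high, behind the melter to the left. Origin: centre of its underside
- bowl: steel bowl 120 mm wide, 55 mm high, behind the melter to the right. Origin: centre of its underside

How it is judged (in metres and radians):
At the end, for the whole second after the job is handed in: Melter lid at rest, leaning back (above 1.85 rad); tray flat on the bench, its long side parallel to the melter's side within 0.12 rad and within 16 mm of it (centre 140 mm forward to 90 mm back of the melter's centre); both topping lids shut (value of joint melter_lid above 1.85 rad and velocity of joint melter_lid between -0.05 and 0.05 rad/s and y of tray_mid in the frame of melter between -0.206 and 0.206 m and x of tray_mid in the frame of melter between -0.14 and 0.09 m and angle between the x axis of tray_mid and the x axis of melter, either way round below 0.12 rad and angle between tray_mid's own z axis and vertical below 0.05 rad and height (world z) of tray_mid below 0.03 m and value of joint each of topping_lid0, topping_lid1 below 0.1 rad); the robot touches nothing.
It fails at once if the tray is lifted or tipped (height (world z) of tray_mid above 0.037 m or angle between tray_mid's own z axis and vertical above 0.12 rad).
It fails at once if the lid is flung open or drops shut (faster than 4 rad/s) (velocity of joint melter_lid above 4 rad/s or velocity of joint melter_lid below -4 rad/s).
It fails at once if a lid of the topping box is opened (value of joint any of topping_lid0, topping_lid1 above 0.25 rad).
It fails at once if another thing on the bench is pushed away or lifted (more than 30 mm) (distance of any of fork, scraper, ramekin, spatula, nut_jar, bowl from where it was at the start of the episode above 0.03 m).
It also fails if it takes over 64 s, if anything falls off the work surface, if the arm or the gripper's body presses on something with over 40 N, if the wrist force passes 120 N, or if a joint passes its speed limit or range.

## Robot

A 6-joint arm with a two-finger parallel gripper is mounted at the origin on the work surface. World frame = base frame: x ahead of the robot, y to its left, z up, the work surface at z = 0. Lengths are in mm, angles in rad, forces in N, time in s.
With the tool pointing down it reaches from about 375 to 975 mm from the base axis. Payload 3.8 kg.
Tool frame: the origin (TCP) lies midway between the tips of the shut fingers; the grasp point (between the pads) lies 19 mm behind it (env.grip_point_offset is the distance from the TCP to the grasp point, in mm); z points along the fingers, y is the direction in which the jaws open and shut (so a half turn about z gives the same grasp; the last joint's range is limited). The gripper opens to 85 mm and grips with 20 to 120 N. Pads are 22 mm wide; open, the fingers measure 114 mm over their backs; the gripper's body (76 mm by 85 mm) begins 54 mm behind the grasp point. The pads swing forward as they close: fully open they stand 13 mm farther back than shut.
Start: joints at [1.25, 0.264, 1.604, -0, 1.274, -0.037], TCP at [189.002, 647.994, 207.98] pointing down, gripper open.
Joint ranges: [-2.63, 2.63], [-0.94, 2.18], [0.31, 2.57], [-1.31, 4.45], [0, 2.66], [-2.55, 2.55]. Speed limits (rad/s): [2.57, 2.57, 3.14, 3.14, 3.14, 3.14].

## Interface

Orientations are given as a rotation vector (axis times angle).
In Python, from rig import env gives the robot as it stands. The module is installed in compiled form; this text tells all that it offers.
- The arm moves only by the tool drive_tool, never from a script. Its argument "rows" is one flat list of numbers, 7 for each row, row after row: the shift along the world's x, y, z in cm, then the turn, a rotation vector about the world's x, y, z in degrees, then the opening, from 0 (shut) to 1 (fully open). A call has 1 to 5 rows; each row is the pose to reach, as a shift and turn from the pose commanded when the call began; what a row does not reach only later rows make up. A row lasts 1/8 s, in which the tool goes at most 62.5 mm and 10.7 degrees, less where a joint would pass 70% of its speed; a pose out of reach is approached as far as the arm can. A call with a gripper value outside its range is refused whole. The fingers move at their own pace and stop on an object; "squeeze" is the grip in N (left out, the last holds). Time passes only in rows, so rows that repeat a pose let the fingers close. It gives the time, the measured TCP pose, the force and the opening at its end, in the units of the state.
- env.state(): the state, without advancing time (a new reading comes with each control period).
- env.grab_frame(name): name is "scene" or "top"; returns a dict with "image" (480x640x3 uint8, blue, green, red), "vfov" (degrees; the focal length in pixels is half the picture's height over the tangent of half this angle, whatever the lens; pixels are square), "cx", "cy" (the principal point, pixels), "origin" and "orientation" of the camera in the world. Camera axes: x right, y down, z forward; pixel columns grow to the right and rows downward; lengths in mm; the calibration is good to about 2 mm. A picture is of the moment at which its call begins. There is no depth.
- env.job_done(): hands the job in, once; it reports no verdict.
The state is a dict: "t": time; "joint_pos": joint angles; "qd": joint speeds; "joint_efforts": joint torques, N m; "ee_pos": TCP position; "orientation": TCP orientation; "contact_force": force on the tool from outside, world axes, zero at the start; "wrist_torque": the same for the moment, N m; "gripper_width": finger opening in mm.
Only numpy, scipy, OpenCV 4.12 (cv2) and the standard library are available. Lean on these libraries where they do the work, as an engineer would, in place of code of your own. Each camera call takes 0.05 s, during which the arm holds its last target. There are 200 camera calls.

## Working session

There is one attempt and no reset: what is moved stays moved. The work goes in short steps, Python scripts to look and compute and a tool call to move; the robot and the scene stay as the last step left them, time stands still between calls to the robot, and variables do not carry over. Pictures are saved under pics/ and viewed, about 8 in all and at most 12, crops included, and the job is handed in when it is done.

Besides the shell and the picture viewer there is one more tool, called after "Request:" as name(argument=value, ...), one argument or row to a line, values as JSON. drive_tool: Moves the arm, as the interface text tells. Its arguments: {"type":"object","properties":{"rows":{"type":"array"},"squeeze":{"type":"number"}},"required":["rows"]}

```bash
mkdir -p pics; cat > h.py <<'E'
import numpy as np, cv2
from scipy.spatial.transform import Rotation as R
from rig import env
def grab(n,f):
    d=env.grab_frame(n); cv2.imwrite(f,d["image"]); return d
def rot(d):
    o=np.array(d["orientation"],float)
    return R.from_rotvec(o).as_matrix() if o.size==3 else (o if o.size==9 else R.from_quat(o).as_matrix())
def ray(d,u,v,z):
    f=240/np.tan(np.radians(d["vfov"])/2)
    r=rot(d)@np.array([(u-d["cx"])/f,(v-d["cy"])/f,1]); o=np.array(d["origin"])
    return o+r*(z-o[2])/r[2]
def proj(d,p):
    f=240/np.tan(np.radians(d["vfov"])/2)
    c=rot(d).T@(np.array(p,float)-d["origin"]); return c[:2]/c[2]*f+[d["cx"],d["cy"]]
E
python3 - <<'E'
from h import *
import pickle
for n in("top","scene"):
    d=grab(n,f"pics/{n}0.png"); pickle.dump(d,open(n+"0.pkl","wb")); print({k:d[k] for k in d if k!="image"})
print(env.state())
E
```

```text
{'vfov': 42.96427960291358, 'cx': 315.45803911319257, 'cy': 238.13379664062592, 'origin': array([ 347.83766604,   -3.67377395, 1413.56853095]), 'orientation': array([-2.16467172,  2.15626209, -0.12118391])}
{'vfov': 57.5163441396917, 'cx': 322.60123779954245, 'cy': 234.489200372654, 'origin': array([1038.87119491,  672.3848622 ,  763.37713458]), 'orientation': array([-0.83322502, -2.42350626,  1.1905684 ])}
{'t': 0.1, 'joint_pos': array([ 1.25011186e+00,  2.64705435e-01,  1.60524956e+00,  9.54858015e-06,
        1.27366624e+00, -3.69210411e-02]), 'qd': array([ 0.00055036, -0.0019487 , -0.00338997,  0.00032267,  0.00024284,
       -0.00015122]), 'joint_efforts': array([-4.89898830e-04, -5.16698527e+01, -3.68589628e+01, -9.18409387e-05,
        6.17245838e-03, -5.56993342e-06]), 'ee_pos': array([188.77112526, 647.33645518, 206.76138986]), 'orientation': array([-0.44419243, -3.10965665,  0.00313276]), 'contact_force': array([ 0.36553874, -0.04411079,  0.721911  ]), 'wrist_torque': array([-0.03360323, -0.03417479, -0.03460262]), 'gripper_width': 85.18373842007466}
```

View pics/top0.png

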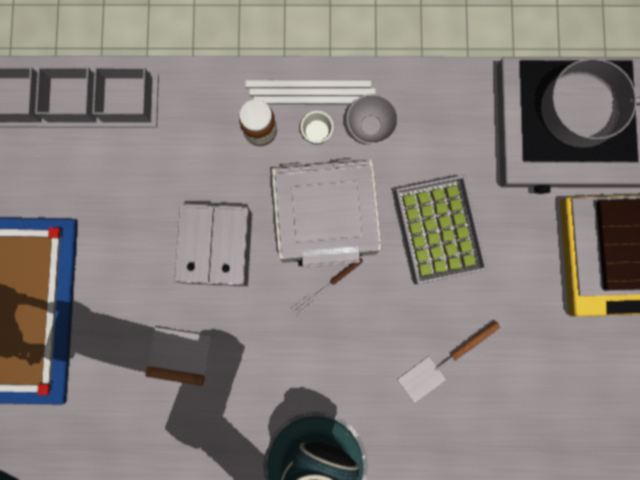

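View pics/scene0.png

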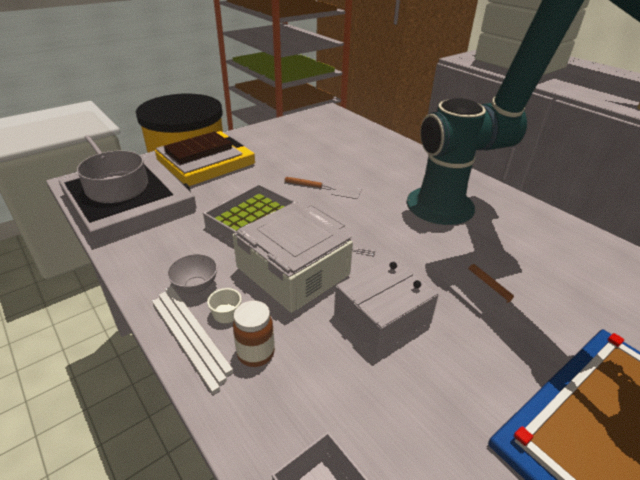

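The top view has up = +x and left = +y. The melter is at about px (327,212), the tray to its right at (438,230), and the fork in front at (325,288). I'll zoom in for the corners.

```bash
python3 - <<'E'
import cv2
i=cv2.imread("pics/top0.png")[145:325,255:495]
cv2.imwrite("pics/crop1.png",cv2.resize(i,None,fx=3.3333,fy=3.3333,interpolation=cv2.INTER_CUBIC))
E
```

```text
(no output)
```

View pics/crop1.png

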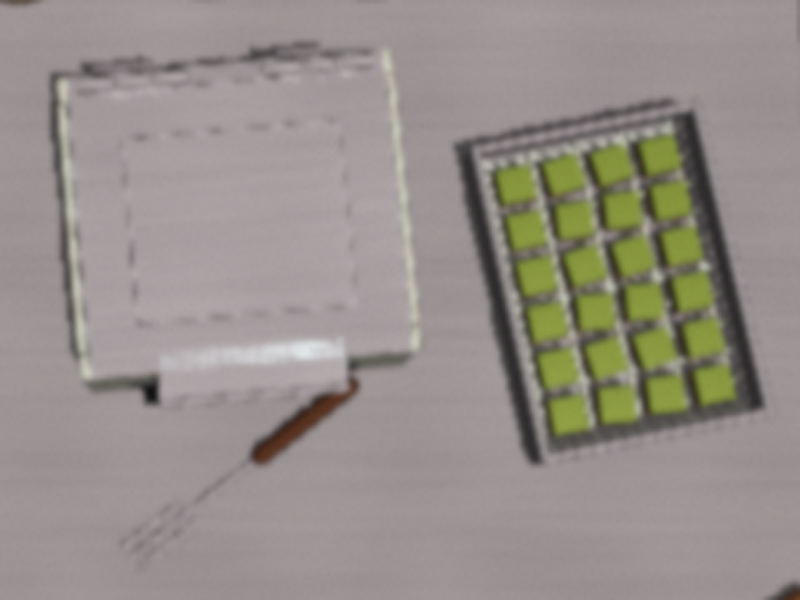

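```bash
python3 - <<'E'
from h import *
import pickle
d=pickle.load(open("top0.pkl","rb"))
g=lambda u,v,z: ray(d,255+u/3.3333,145+v/3.3333,z)[:2]
L=np.linalg.norm
def quad(n,P,z):
    q=np.array([g(u,v,z) for u,v in P]); bl,br,fr,fl=q
    x=(bl+br-fl-fr); a=np.degrees(np.arctan2(x[1],x[0]))
    y=(bl+fl-br-fr); b=np.degrees(np.arctan2(-y[0],y[1]))
    print(n,q.round(0).tolist(),"c",q.mean(0).round(1),"len",L(x)/2,"wid",L(y)/2,"yaw",a,b)
quad("melter",[(58,75),(390,52),(419,352),(84,385)],120)
quad("tray",[(458,143),(692,100),(763,405),(538,462)],50)
print("lip",g(160,405,125),g(347,388,125))
print("fork",g(350,380,10),g(262,455,10),g(130,555,5))
print("dial",g(150,400,60))
print("spat",ray(d,410,390,3)[:2],ray(d,495,325,10)[:2])
print("bowl",ray(d,371,120,55)[:2],"ram",ray(d,317,127,45)[:2],"jar",ray(d,256,112,120)[:2])
E
```

```text
melter [[651.0, 95.0], [667.0, -121.0], [471.0, -138.0], [449.0, 76.0]] c [559.9 -22.2] len 199.5928884495987 wid 215.58862908176673 yaw 5.21502759250708 5.047083123951516
tray [[621.0, -173.0], [652.0, -333.0], [443.0, -376.0], [405.0, -224.0]] c [ 530.2 -276.7] len 217.72466044865533 wid 159.57403991570825 yaw 12.455955292783743 12.51909072633222
lip [436.5649602   26.94630845] [447.83543817 -91.77334919]
fork [ 462.31804305 -101.73517079] [410.24321995 -40.86079745] [341.4081388  49.7775392]
dial [444.35410227  35.18253736]
spat [ 166.16556978 -214.01781054] [ 312.77922548 -408.45177848]
bowl [ 778.41641576 -125.1976522 ] ram [764.56149684  -1.39494163] jar [775.06320891 132.10281493]
```

The melter is at (560,-22), yaw 5°, with its lip at (440,-32). The tray is at (530,-277), yaw 12.5°, on the robot's right. The measured sizes agree with those given to within a few mm. I'll move over in front of the lip first.

Request:
drive_tool(
  rows=[2, -4, 5, 0, 0, 2.5, 0, 4, -9, 10, 0, 0, 5, 0, 6, -15, 13, 0, 0, 7.5, 0, 8, -21, 14, 0, 0, 10, 0, 9.5, -27, 14, 0, 0, 12, 0],
  squeeze=40,
)

```text
t: 0.72
ee_pos: [279.0, 397.6, 347.8]
orientation: [0.114, 3.138, 0.003]
contact_force: [0.8, -1.3, 0.3]
gripper_width: 0.1
```

Request:
drive_tool(
  rows=[1, -6, 0, 0, 0, 0, 0, 2, -12, 0, 0, 0, 0, 0, 3, -18, 0, 0, 0, 0, 0, 4, -24, 0, 0, 0, 0, 0, 5, -30, 0, 0, 0, 0, 0],
)

```text
t: 1.35
ee_pos: [327.9, 97.2, 346.3]
orientation: [0.115, 3.139, 0.0]
contact_force: [1.1, -0.5, -0.7]
gripper_width: 0.2
```

Request:
drive_tool(
  rows=[0, -5, 0, 0, 0, 0, 0, 1, -11, 0, 0, -5, 0, 0, 1, -11, 0, 0, -15, 0, 0, 1, -11, 0, 0, -25, 0, 0, 1, -11, 0, 0, -30, 0, 0],
)

```text
t: 1.98
ee_pos: [337.4, -11.4, 346.1]
orientation: [0.099, 2.612, 0.025]
contact_force: [-0.2, -0.0, 0.7]
gripper_width: -0.0
```

```bash
python3 - <<'E'
from h import *
s=env.state()
for k in("t","joint_pos","ee_pos","orientation","gripper_width"): print(k,np.round(s[k],3))
print(R.from_rotvec(s["orientation"]).as_matrix().round(3))
E
```

```text
t 1.975
joint_pos [-0.238 -0.921  2.303  0.125  1.246 -1.742]
ee_pos [337.423 -11.366 346.068]
orientation [0.099 2.612 0.025]
gripper_width -0.04
[[-0.861  0.066  0.504]
 [ 0.075  0.997 -0.001]
 [-0.502  0.037 -0.864]]
```

```bash
cat >> h.py <<'E'
def turn(tilt,yaw,jawyaw=None):
    a,p=np.radians(tilt),np.radians(yaw)
    z=np.array([np.sin(a)*np.cos(p),np.sin(a)*np.sin(p),-np.cos(a)]); y=np.array([-np.sin(p),np.cos(p),0])
    M=np.c_[np.cross(y,z),y,z]; C=R.from_rotvec(env.state()["orientation"])
    return np.degrees((R.from_matrix(M)*C.inv()).as_rotvec()).round(1)
E
python3 -c "
from h import *
print(turn(60,40),turn(60,30),turn(50,20))"
```

```text
[  7.5 -29.7  42.2] [  4.8 -29.9  32.4] [  0.7 -20.1  23.2]
```

Request:
drive_tool(
  rows=[1, -1, -2, 1.5, -6, 8.4, 0, 2, -2, -4, 3, -12, 16.8, 0, 3, -3, -6, 4.5, -18, 25.2, 0, 4, -4, -8, 6, -24, 33.6, 0, 5, -5, -10, 7.5, -29.7, 42.2, 0],
)

```text
t: 2.6
ee_pos: [401.9, 53.5, 274.6]
orientation: [-0.404, 2.309, 0.187]
contact_force: [0.4, 0.3, 0.1]
gripper_width: 0.3
```

Request:
drive_tool(
  rows=[0, 0, 0, 0, 0, 0, 0, 0, 0, 0, 0, 0, 0, 0],
)

```text
t: 2.85
ee_pos: [402.0, 54.1, 277.3]
orientation: [-0.409, 2.308, 0.187]
contact_force: [0.1, 0.2, -0.2]
gripper_width: 0.1
```

```bash
python3 - <<'E'
from h import *
s=env.state()
for k in("t","joint_pos","ee_pos","orientation","contact_force"): print(k,np.round(s[k],3))
print(R.from_rotvec(s["orientation"]).as_matrix().round(3),turn(60,40))
E
```

```text
t 2.85
joint_pos [-0.422 -0.929  2.54   0.649  1.004 -2.552]
ee_pos [402.03   54.094 277.271]
orientation [-0.409  2.308  0.187]
contact_force [ 0.12   0.167 -0.239]
[[-0.652 -0.347  0.674]
 [-0.235  0.938  0.256]
 [-0.721  0.009 -0.693]] [  6.6 -12.3  19.5]
```

```bash
cat > kin.py <<'E'
import numpy as np
from scipy.optimize import least_squares
from scipy.spatial.transform import Rotation as R
E=R.from_euler
def fk(q,p,s=-1):
    d1,a1,a2,b,a3,e,t=p
    T1=E('z',q[0]);T2=T1*E('y',q[1]);T3=T2*E('y',q[2]);T4=T3*E('z',q[3]);T5=T4*E('y',q[4]);T6=T5*E('z',q[5]+s*np.pi/2)
    pos=T1.apply([a1,e,d1])+T2.apply([0,0,a2])+T3.apply([b,0,a3])+T6.apply([0,0,t])
    return pos,T6
E
python3 - <<'E'
from h import *; from kin import *
Q=[[1.2501,.2647,1.60525,0,1.27367,-.0369],[-.238,-.921,2.303,.125,1.246,-1.742],[-.422,-.929,2.54,.649,1.004,-2.552]]
P=[[188.77,647.336,206.76],[337.42,-11.37,346.07],[402.03,54.094,277.27]]
O=[[-.44419,-3.10966,.00313],[.099,2.612,.025],[-.409,2.308,.187]]
for s in(-1,1):
  for j in range(3): print(s,(fk(Q[j],np.ones(7),s)[1].inv()*R.from_rotvec(O[j])).as_rotvec().round(2))
f=lambda p: np.r_[np.concatenate([fk(q,p)[0]-x for q,x in zip(Q,P)]),.02*(p-[200,0,430,0,500,0,200])]
r=least_squares(f,[200,0,430,0,500,0,200]); print(r.x.round(1),r.fun.round(1))
E
```

```text
-1 [-0.   -0.    3.14]
-1 [ 0.   -0.   -3.14]
-1 [-0.    0.   -3.14]
1 [-0.  0. -0.]
1 [0. 0. 0.]
1 [-0. -0.  0.]
[ 2.505e+02  5.000e-01  5.110e+02 -2.000e-01  5.654e+02  2.490e+01
  3.705e+02] [-0.  -0.1  0.1 -0.1  0.2 -0.   0.1 -0.3 -0.1  1.   0.   1.6 -0.   1.3
  0.5  3.4]
```

```bash
cat >> kin.py <<'E'
PR=np.array([250.5,0,511,0,565.4,24.9,370.5])
LO=np.array([-2.63,-.94,.31,-1.31,0,-2.55]);HI=np.array([2.63,2.18,2.57,4.45,2.66,2.55])
def dirR(tilt,yaw,roll):
    a,p=np.radians(tilt),np.radians(yaw)
    z=np.array([np.sin(a)*np.cos(p),np.sin(a)*np.sin(p),-np.cos(a)]); y=np.array([-np.sin(p),np.cos(p),0])
    return R.from_matrix(np.c_[np.cross(y,z),y,z])*E('z',roll,degrees=True)
def ik(pos,M):
    d1,_,a2,_,a3,e,t=PR
    w=np.array(pos)-t*M.as_matrix()[:,2]; r2=w[0]**2+w[1]**2-e*e
    if r2<0: return []
    r=np.sqrt(r2); q1=np.arctan2(w[1],w[0])-np.arctan2(e,r); h=w[2]-d1
    c=(r*r+h*h-a2*a2-a3*a3)/(2*a2*a3)
    if abs(c)>1: return []
    q3=np.arccos(c); q2=np.arctan2(r,h)-np.arctan2(a3*np.sin(q3),a2+a3*np.cos(q3))
    W=(E('z',q1)*E('y',q2+q3)).inv()*M
    z=W.as_matrix()[:,2]; q5=np.arccos(np.clip(z[2],-1,1)); q4=np.arctan2(z[1],z[0])
    q6=(E('ZY',[q4,q5]).inv()*W).as_euler('ZYX')[0]-np.pi/2
    q4=(q4+1.7)%(2*np.pi)-1.7; q6=(q6+np.pi)%(2*np.pi)-np.pi
    return np.array([q1,q2,q3,q4,q5,q6])
def marg(pos,M):
    q=ik(pos,M)
    return -9 if len(q)==0 else min((q-LO).min(),(HI-q).min())
E
cat > scan.py <<'E'
from kin import *
c=np.array([560,-22.]);y0=np.radians(5.15);ex=np.array([np.cos(y0),np.sin(y0)]);ey=np.array([-ex[1],ex[0]])
for m in([-120,0,105],[-120,45,105],[-120,-45,105],[-60,0,260],[90,0,330]):
    xy=c+m[0]*ex+m[1]*ey; p=[*xy,m[2]]; L=[]
    for tl in range(20,91,5):
        for yw in range(-90,91,10):
            for ro in(0,90,-90,180):
                g=marg(p,dirR(tl,yw,ro))
                if g>.03: L.append((tl,yw,ro,round(g,2)))
    print(m,len(L),"max tilt by yaw:",{yw:max((l[0],l[2],l[3]) for l in L if l[1]==yw) for yw in sorted({l[1] for l in L})})
E
python3 scan.py
```

```text
[-120, 0, 105] 547 max tilt by yaw: {-90: (90, 180, np.float64(0.31)), -80: (90, 180, np.float64(0.22)), -70: (90, 180, np.float64(0.11)), -60: (75, 180, np.float64(0.04)), -50: (50, 180, np.float64(0.04)), -40: (35, 90, np.float64(0.05)), -30: (30, 90, np.float64(0.05)), -20: (25, 180, np.float64(0.08)), -10: (25, 180, np.float64(0.07)), 0: (25, 180, np.float64(0.07)), 10: (25, 180, np.float64(0.08)), 20: (30, 180, np.float64(0.05)), 30: (35, 180, np.float64(0.05)), 40: (90, 180, np.float64(0.07)), 50: (90, 180, np.float64(0.19)), 60: (90, 180, np.float64(0.3)), 70: (90, 180, np.float64(0.42)), 80: (90, 180, np.float64(0.53)), 90: (90, 180, np.float64(0.64))}
[-120, 45, 105] 553 max tilt by yaw: {-90: (90, 180, np.float64(0.37)), -80: (90, 180, np.float64(0.28)), -70: (90, 180, np.float64(0.18)), -60: (90, 180, np.float64(0.07)), -50: (65, 180, np.float64(0.06)), -40: (40, 90, np.float64(0.05)), -30: (30, 90, np.float64(0.07)), -20: (30, 180, np.float64(0.03)), -10: (25, 180, np.float64(0.07)), 0: (25, 180, np.float64(0.06)), 10: (25, 180, np.float64(0.06)), 20: (25, 180, np.float64
[... 1541 characters left out ...]
, 90: (90, 180, np.float64(0.65))}
[90, 0, 330] 815 max tilt by yaw: {-90: (90, 180, np.float64(0.04)), -80: (80, 180, np.float64(0.07)), -70: (75, 90, np.float64(0.04)), -60: (65, 90, np.float64(0.11)), -50: (65, 90, np.float64(0.03)), -40: (90, 180, np.float64(0.03)), -30: (90, 180, np.float64(0.14)), -20: (90, 180, np.float64(0.04)), -10: (80, 180, np.float64(0.04)), 0: (75, 180, np.float64(0.06)), 10: (80, 180, np.float64(0.05)), 20: (90, 180, np.float64(0.07)), 30: (90, 180, np.float64(0.17)), 40: (90, 180, np.float64(0.29)), 50: (90, 180, np.float64(0.42)), 60: (90, 180, np.float64(0.56)), 70: (90, 180, np.float64(0.7)), 80: (90, 180, np.float64(0.76)), 90: (90, 180, np.float64(0.64))}
```

```bash
cat > s2.py <<'E'
from kin import *
c=np.array([560,-22.]);y0=np.radians(5.15);ex=np.array([np.cos(y0),np.sin(y0)]);ey=np.array([-ex[1],ex[0]])
W=lambda m:[*(c+m[0]*ex+m[1]*ey),m[2]]
print("now",[-.422,-.929,2.54,.649,1.004,-2.552])
for tl,yw in((75,50),(65,55),(75,60)):
  for ro in(180,90,-90,0):
    for m in([-160,-30,105],[-118,0,105],[-60,0,260],[90,0,330]):
        print(tl,yw,ro,m,round(marg(W(m),dirR(tl,yw,ro)),2),np.round(ik(W(m),dirR(tl,yw,ro)),2))
E
python3 s2.py
```

```text
now [-0.422, -0.929, 2.54, 0.649, 1.004, -2.552]
75 50 180 [-160, -30, 105] 0.15 [-1.17  0.36  2.42  1.05  1.48 -1.25]
75 50 180 [-118, 0, 105] 0.13 [-1.03  0.35  2.44  1.17  1.44 -1.23]
75 50 180 [-60, 0, 260] 0.22 [-0.9   0.02  2.35  1.24  1.52 -0.82]
75 50 180 [90, 0, 330] 0.47 [-0.65  0.1   2.1   1.38  1.38 -0.61]
75 50 90 [-160, -30, 105] -0.27 [-1.17  0.36  2.42  1.05  1.48 -2.82]
75 50 90 [-118, 0, 105] -0.25 [-1.03  0.35  2.44  1.17  1.44 -2.8 ]
75 50 90 [-60, 0, 260] 0.16 [-0.9   0.02  2.35  1.24  1.52 -2.39]
75 50 90 [90, 0, 330] 0.37 [-0.65  0.1   2.1   1.38  1.38 -2.18]
75 50 -90 [-160, -30, 105] 0.15 [-1.17  0.36  2.42  1.05  1.48  0.33]
75 50 -90 [-118, 0, 105] 0.13 [-1.03  0.35  2.44  1.17  1.44  0.34]
75 50 -90 [-60, 0, 260] 0.22 [-0.9   0.02  2.35  1.24  1.52  0.75]
75 50 -90 [90, 0, 330] 0.47 [-0.65  0.1   2.1   1.38  1.38  0.97]
75 50 0 [-160, -30, 105] 0.15 [-1.17  0.36  2.42  1.05  1.48  1.9 ]
75 50 0 [-118, 0, 105] 0.13 [-1.03  0.35  2.44  1.17  1.44  1.91]
75 50 0 [-60, 0, 260] 0.22 [-0.9   0.02  2.35  1.24  1.52  2.32]
75 50 0 [90, 0, 330] 0.01 [-0.65  0.1   2
[... 1468 characters left out ...]
-0.97  0.41  2.32  1.06  1.5  -2.77]
75 60 90 [-60, 0, 260] 0.14 [-0.86  0.13  2.23  1.15  1.61 -2.41]
75 60 90 [90, 0, 330] 0.36 [-0.65  0.21  1.97  1.29  1.52 -2.19]
75 60 -90 [-160, -30, 105] 0.27 [-1.09  0.42  2.3   0.95  1.54  0.35]
75 60 -90 [-118, 0, 105] 0.25 [-0.97  0.41  2.32  1.06  1.5   0.37]
75 60 -90 [-60, 0, 260] 0.34 [-0.86  0.13  2.23  1.15  1.61  0.73]
75 60 -90 [90, 0, 330] 0.6 [-0.65  0.21  1.97  1.29  1.52  0.95]
75 60 0 [-160, -30, 105] 0.27 [-1.09  0.42  2.3   0.95  1.54  1.92]
75 60 0 [-118, 0, 105] 0.25 [-0.97  0.41  2.32  1.06  1.5   1.94]
75 60 0 [-60, 0, 260] 0.25 [-0.86  0.13  2.23  1.15  1.61  2.3 ]
75 60 0 [90, 0, 330] 0.03 [-0.65  0.21  1.97  1.29  1.52  2.52]
```

```bash
cat > path.py <<'E'
from kin import *
import sys
c=np.array([560,-22.]);y0=np.radians(5.15);ex=np.array([np.cos(y0),np.sin(y0)]);ey=np.array([-ex[1],ex[0]])
W=lambda m:[*(c+m[0]*ex+m[1]*ey),m[2]]
def rows(poses):
    """poses: list of (pos,R); [0]=current. prints groups of 5 rows"""
    for g in range(0,len(poses)-1,5):
        p0,R0=poses[g]; out=[]
        for p,M in poses[g+1:g+6]:
            out+=[*(np.array(p)-p0).round(0)/10,*np.degrees((M*R0.inv()).as_rotvec()).round(0).astype(int),0]
        print([float(x) for x in out], "-> end",np.round(poses[min(g+5,len(poses)-1)][0]))
def jpath(q0,q1,n):
    return [ (lambda r:(r[0],r[1]))(fk(q0+(q1-q0)*k/n,PR,1)) for k in range(n+1)]
def steps(poses):
    return max(np.degrees((b[1]*a[1].inv()).magnitude()) for a,b in zip(poses,poses[1:])), max(np.linalg.norm(b[0]-a[0]) for a,b in zip(poses,poses[1:]))
E
python3 - <<'E'
from path import *; from h import env
q0=env.state()["joint_pos"]
q1=ik(W([-175,-60,160]),dirR(75,55,180)); print(q1.round(2),fk(q1,PR,1)[0])
P=jpath(q0,q1,15); print(steps(P),[p[0].round(0).tolist() for p in P]); rows(P)
E
```

```text
[-1.18  0.28  2.32  0.95  1.62 -1.13] [391.09226389 -97.4663944  160.        ]
(np.float64(11.014487041814549), np.float64(20.065409341744584)) [[402.0, 54.0, 277.0], [402.0, 45.0, 259.0], [401.0, 37.0, 242.0], [401.0, 30.0, 228.0], [399.0, 22.0, 215.0], [398.0, 15.0, 204.0], [397.0, 7.0, 194.0], [396.0, -0.0, 186.0], [395.0, -9.0, 180.0], [395.0, -18.0, 174.0], [394.0, -28.0, 170.0], [394.0, -39.0, 167.0], [394.0, -52.0, 165.0], [393.0, -65.0, 163.0], [393.0, -81.0, 161.0], [391.0, -97.0, 160.0]]
[0.0, -0.8, -1.8, 7.0, 6.0, -5.0, 0.0, -0.0, -1.6, -3.5, 14.0, 12.0, -11.0, 0.0, -0.1, -2.4, -4.9, 21.0, 18.0, -17.0, 0.0, -0.2, -3.2, -6.2, 29.0, 23.0, -23.0, 0.0, -0.4, -3.9, -7.4, 36.0, 29.0, -29.0, 0.0] -> end [398.  15. 204.]
[-0.1, -0.8, -1.0, 7.0, 6.0, -6.0, 0.0, -0.2, -1.5, -1.7, 15.0, 11.0, -12.0, 0.0, -0.3, -2.4, -2.4, 22.0, 17.0, -18.0, 0.0, -0.3, -3.3, -2.9, 30.0, 22.0, -24.0, 0.0, -0.4, -4.3, -3.3, 37.0, 28.0, -29.0, 0.0] -> end [394. -28. 170.]
[-0.0, -1.1, -0.3, 8.0, 5.0, -5.0, 0.0, -0.0, -2.4, -0.5, 16.0, 10.0, -11.0, 0.0, -0.1, -3.7, -0.7, 24.0, 15.0, -16.0, 0.0, -0.2, -5.3, -0.9, 32.0, 20.0, -20.0, 0.0, -0.3, -6.9, -1.0, 41.0, 25.0, -24.0, 0.0] -> end [391. -97. 160.]
```

Request:
drive_tool(
  rows=[0, -0.8, -1.8, 7, 6, -5, 0, 0, -1.6, -3.5, 14, 12, -11, 0, -0.1, -2.4, -4.9, 21, 18, -17, 0, -0.2, -3.2, -6.2, 29, 23, -23, 0, -0.4, -3.9, -7.4, 36, 29, -29, 0],
)

```text
t: 3.48
ee_pos: [398.6, 13.3, 203.4]
orientation: [0.583, 2.574, 0.789]
contact_force: [1.1, 0.8, -0.5]
gripper_width: -0.0
```

```bash
python3 - <<'E'
from path import *; from h import env
s=env.state();q0=s["joint_pos"]; print(q0.round(2),s["ee_pos"].round(0),s["contact_force"].round(1))
q1=ik(W([-175,-60,160]),dirR(75,55,180))
P=jpath(q0,q1,11); print(steps(P)); rows(P)
E
```

```text
[-0.68 -0.53  2.47  0.75  1.2  -2.08] [399.  13. 203.] [ 1.1  0.8 -0.5]
(np.float64(10.081757400650567), np.float64(15.337434448966748))
[-0.1, -0.7, -0.9, 7.0, 5.0, -5.0, 0.0, -0.2, -1.3, -1.6, 13.0, 10.0, -11.0, 0.0, -0.3, -2.1, -2.3, 20.0, 15.0, -16.0, 0.0, -0.4, -2.8, -2.8, 27.0, 20.0, -22.0, 0.0, -0.4, -3.7, -3.2, 34.0, 25.0, -27.0, 0.0] -> end [394. -24. 171.]
[-0.0, -0.9, -0.3, 7.0, 5.0, -5.0, 0.0, -0.0, -2.0, -0.6, 14.0, 10.0, -10.0, 0.0, -0.1, -3.1, -0.7, 22.0, 14.0, -15.0, 0.0, -0.1, -4.4, -0.9, 29.0, 19.0, -19.0, 0.0, -0.2, -5.8, -1.0, 37.0, 23.0, -23.0, 0.0] -> end [392. -82. 161.]
[-0.1, -1.5, -0.1, 8.0, 4.0, -4.0, 0.0] -> end [391. -97. 160.]
```

Commands follow the clamped pose and my arm model is right, so I'll carry on.

Request:
drive_tool(
  rows=[-0.1, -0.7, -0.9, 7, 5, -5, 0, -0.2, -1.3, -1.6, 13, 10, -11, 0, -0.3, -2.1, -2.3, 20, 15, -16, 0, -0.4, -2.8, -2.8, 27, 20, -22, 0, -0.4, -3.7, -3.2, 34, 25, -27, 0],
)

```text
t: 4.1
ee_pos: [394.7, -24.1, 171.4]
orientation: [-1.593, -2.314, -1.343]
contact_force: [-0.1, -0.5, 0.4]
gripper_width: 0.0
```

Request:
drive_tool(
  rows=[0, -0.9, -0.3, 7, 5, -5, 0, 0, -2, -0.6, 14, 10, -10, 0, -0.1, -3.1, -0.7, 22, 14, -15, 0, -0.1, -4.4, -0.9, 29, 19, -19, 0, -0.2, -5.8, -1, 37, 23, -23, 0],
)

```text
t: 4.72
ee_pos: [392.7, -83.1, 161.0]
orientation: [-1.891, -1.205, -1.453]
contact_force: [-0.9, -0.1, -0.1]
gripper_width: -0.0
```

Request:
drive_tool(
  rows=[-0.1, -1.5, -0.1, 8, 4, -4, 0, -0.1, -1.5, -0.1, 8, 4, -4, 0],
)

```text
t: 4.97
ee_pos: [391.0, -97.4, 158.8]
orientation: [-1.888, -0.99, -1.455]
contact_force: [0.7, -0.8, -0.6]
gripper_width: -0.0
```

```bash
python3 - <<'E'
from path import *; from h import *
s=env.state();q0=s["joint_pos"]; M=R.from_rotvec(s["orientation"]);print(q0.round(2),s["ee_pos"].round(0),s["contact_force"].round(1));print(M.as_matrix().round(2))
p=s["ee_pos"][:2]-c; print("melter frame",p@ex,p@ey)
print(np.degrees((dirR(75,55,180)*M.inv()).as_rotvec()).round(1))
for m in([-165,-45,100],[-118,-5,100],[-112,0,100]): print(m,(np.array(W(m))-s["ee_pos"]).round(0))
a=grab("scene","pics/s1.png")["image"]; b=grab("top","pics/t1.png")["image"]
cv2.imwrite("pics/v1.png",np.vstack([cv2.resize(a[150:330,180:480],(500,300)),cv2.resize(b[130:310,240:540],(500,300))]))
E
```

```text
[-1.19  0.28  2.32  0.95  1.61 -1.14] [391. -97. 159.] [ 0.7 -0.8 -0.6]
[[ 0.14  0.82  0.56]
 [ 0.22 -0.58  0.79]
 [ 0.97  0.01 -0.26]]
melter frame -175.07749335731188 -59.95426208383097
[0.4 0.4 0.2]
[-165, -45, 100] [  9.  16. -59.]
[-118, -5, 100] [ 52.  60. -59.]
[-112, 0, 100] [ 57.  65. -59.]
```

View pics/v1.png

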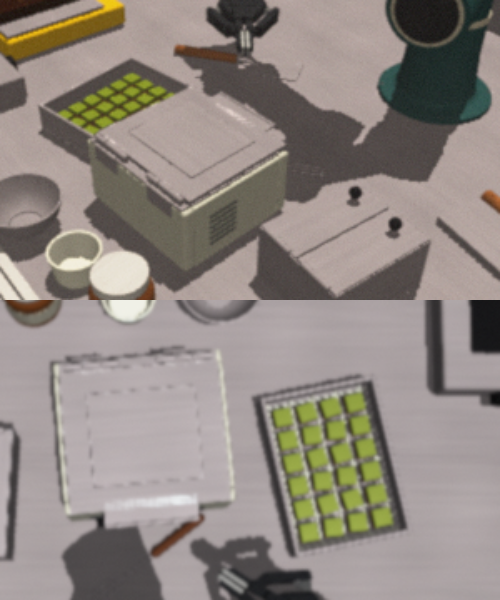

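Request:
drive_tool(
  rows=[0.3, 0.5, -3, 0, 0, 0, 0, 0.9, 1.6, -6.3, 0, 0, 0, 0, 2.4, 3, -6.3, 0, 0, 0, 0, 4, 4.7, -6.3, 0, 0, 0, 0, 5.2, 6, -6.3, 0, 0, 0, 0],
)

```text
t: 5.7
ee_pos: [443.8, -34.2, 97.5]
orientation: [-1.886, -0.999, -1.454]
contact_force: [-0.0, -0.4, 0.2]
gripper_width: 0.3
```

Request:
drive_tool(
  rows=[0, 0, 0.5, 0, 0, 0, 0, 0, 0, 1, 0, 0, 0, 0, 0, 0, 1, 0, 0, 0, 0],
)

```text
t: 6.08
ee_pos: [443.2, -35.6, 107.5]
orientation: [-1.887, -0.996, -1.455]
contact_force: [0.0, -0.1, -0.6]
gripper_width: 0.0
```

Request:
drive_tool(
  rows=[0, 0, 0.5, 0, 0, 0, 0, 0, 0, 1, 0, 0, 0, 0, 0, 0, 1.5, 0, 0, 0, 0, 0, 0, 1.5, 0, 0, 0, 0],
)

```text
t: 6.58
ee_pos: [443.1, -34.9, 122.1]
orientation: [-1.886, -0.994, -1.454]
contact_force: [-0.0, 0.5, 0.9]
gripper_width: 0.1
```

```bash
python3 - <<'E'
from path import *; from h import *
s=env.state(); print(s["t"],s["ee_pos"].round(0),s["contact_force"].round(1))
a=grab("scene","pics/s2.png")["image"]; b=grab("top","pics/t2.png")["image"]
cv2.imwrite("pics/v2.png",np.vstack([cv2.resize(a[150:330,180:480],(500,300)),cv2.resize(b[130:310,240:540],(500,300))]))
E
```

```text
6.575 [443. -35. 122.] [-0.   0.5  0.9]
```

View pics/v2.png

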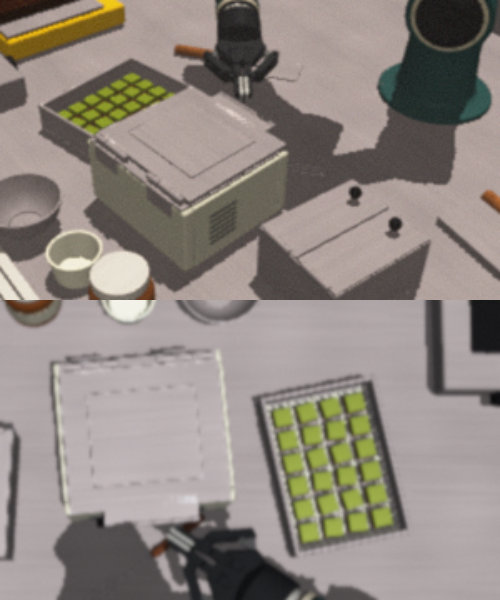

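```bash
python3 - <<'E'
from path import *; from h import *
d=env.grab_frame("top"); s=env.state(); k=lambda p:((proj(d,p)-[240,130])/.6).round(0)
print("tcp",s["ee_pos"],k(s["ee_pos"]),"lip",k(W([-122,-60,123])),k(W([-122,0,123])),k(W([-122,60,123])))
cv2.imwrite("pics/v3.png",cv2.resize(d["image"][220:300,280:400],(750,500),interpolation=cv2.INTER_CUBIC))
k=lambda p:((proj(d,p)-[280,220])*6.25).round(0)
print("tcp",k(s["ee_pos"]),"lip",k(W([-122,-60,123])),k(W([-122,0,123])),k(W([-122,60,123])))
E
```

```text
tcp [442.97750216 -34.67110846 121.77609718] [153. 223.] lip [199. 222.] [152. 226.] [105. 230.]
tcp [326. 273.] lip [497. 271.] [321. 286.] [144. 301.]
```

View pics/v3.png

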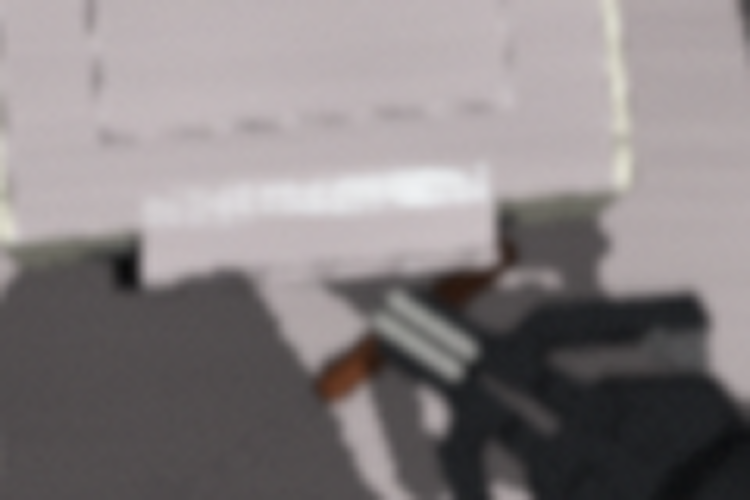

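```bash
python3 - <<'E'
import cv2,numpy as np
z=lambda f,a,b,c,d: cv2.resize(cv2.imread(f)[a:b,c:d],(400,300),interpolation=cv2.INTER_CUBIC)
S=(165,255,250,370);T=(235,280,300,360)
cv2.imwrite("pics/v4.png",np.vstack([np.hstack([z("pics/scene0.png",*S),z("pics/s2.png",*S)]),np.hstack([z("pics/top0.png",*T),z("pics/t2.png",*T)])]))
E
```

```text
(no output)
```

View pics/v4.png

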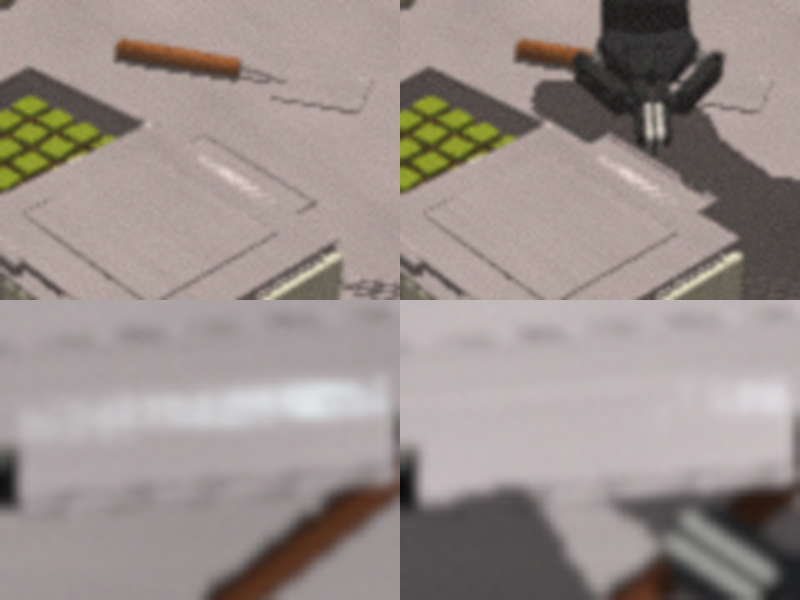

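Request:
drive_tool(
  rows=[0.2, 0, 0.5, 0, 0, 0, 0, 0.5, 0, 1, 0, 0, 0, 0, 0.5, 0, 1.5, 0, 0, 0, 0, 0.5, 0, 2, 0, 0, 0, 0, 0.5, 0, 2.5, 0, 0, 0, 0],
)

```text
t: 7.35
ee_pos: [448.0, -34.7, 147.2]
orientation: [-1.886, -0.994, -1.454]
contact_force: [-0.4, 0.4, -0.1]
gripper_width: -0.1
```

```bash
python3 - <<'E'
from h import *
print(env.state()["contact_force"].round(2))
grab("scene","pics/s3.png"); grab("top","pics/t3.png")
z=lambda f,a,b,c,d: cv2.resize(cv2.imread(f)[a:b,c:d],(400,300),interpolation=cv2.INTER_CUBIC)
S=(165,255,250,370);T=(235,280,300,360)
cv2.imwrite("pics/v5.png",np.hstack([z("pics/s3.png",*S),z("pics/t3.png",*T)]))
E
```

```text
[-0.4   0.39 -0.06]
```

View pics/v5.png

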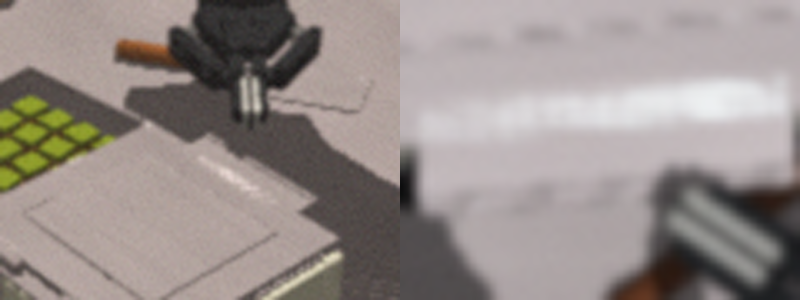

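```bash
python3 - <<'E'
from h import *
d=env.grab_frame("top"); T=lambda u,v,z: ray(d,300+u/6.667,235+v/6.667,z).round(0)
s=env.state(); print(s["ee_pos"], "proj",((proj(d,s["ee_pos"])-[300,235])*6.667).round(0))
for u,v in((255,190),(285,205),(340,295)): print(u,v,T(u,v,147),T(u,v,158))
d2=env.grab_frame("scene"); print(((proj(d2,s["ee_pos"])-[250,165])*3.333).round(0),"tip at 250,122")
print("lip edge mid seen", T(205,195,123), T(20,210,123),T(392,180,123))
E
```

```text
[448.05955471 -34.8227051  147.06371288] proj [216. 169.]
255 190 [442. -47. 147.] [441. -46. 158.]
285 205 [437. -56. 147.] [436. -56. 158.]
340 295 [409. -73. 147.] [408. -73. 158.]
[249. 145.] tip at 250,122
lip edge mid seen [442. -32. 123.] [437.  27. 123.] [447. -91. 123.]
```

The fingers passed just in front of the lip. The seen tips are about 15 mm short of the reported TCP, and the lid is still shut. I'll back off, go lower and reach further under, watching the force.

Request:
drive_tool(
  rows=[-2.4, -3.2, 0, 0, 0, 0, 0, -2.4, -3.2, -5, 0, 0, 0, 0, -1.4, -1.8, -5, 0, 0, 0, 0, -0.4, -0.4, -5, 0, 0, 0, 0, 0.1, 0.4, -5, 0, 0, 0, 0],
)

```text
t: 8.18
ee_pos: [449.4, -29.1, 98.1]
orientation: [-1.884, -0.994, -1.454]
contact_force: [-0.1, 0.1, -0.2]
gripper_width: 0.2
```

Request:
drive_tool(
  rows=[0.3, 0.4, 0, 0, 0, 0, 0, 0.6, 0.8, 0, 0, 0, 0, 0, 0.6, 0.8, 0, 0, 0, 0, 0],
)

```text
t: 8.55
ee_pos: [455.2, -22.6, 97.2]
orientation: [-1.886, -0.994, -1.454]
contact_force: [0.3, -0.5, -0.0]
gripper_width: 0.0
```

```bash
python3 - <<'E'
from h import *
s=env.state();print(s["t"],s["ee_pos"],s["contact_force"].round(2),s["wrist_torque"].round(2))
E
```

```text
8.55 [455.15100507 -22.58808299  97.18453306] [ 0.29 -0.49 -0.03] [-0.4   0.29 -0.05]
```

Request:
drive_tool(
  rows=[0, 0, 0.7, 0, 0, 0, 0, 0, 0, 1.4, 0, 0, 0, 0, 0, 0, 2, 0, 0, 0, 0, 0, 0, 2.6, 0, 0, 0, 0, 0, 0, 3.2, 0, 0, 0, 0],
)

```text
t: 9.18
ee_pos: [455.1, -22.9, 129.2]
orientation: [-1.886, -0.993, -1.454]
contact_force: [0.6, -0.8, -2.0]
gripper_width: -0.1
```

Request:
drive_tool(
  rows=[0, 0, 0.4, 0, 0, 0, 0, 0, 0, 0.8, 0, 0, 0, 0, 0, 0, 0.8, 0, 0, 0, 0],
)

```text
t: 9.55
ee_pos: [455.0, -22.7, 137.0]
orientation: [-1.886, -0.994, -1.454]
contact_force: [-0.9, -0.4, -1.7]
gripper_width: 0.1
```

```bash
python3 - <<'E'
from h import *
s=env.state();print(s["t"],s["ee_pos"],s["contact_force"].round(2),s["wrist_torque"].round(2))
grab("scene","pics/s4.png"); grab("top","pics/t4.png")
z=lambda f,a,b,c,d: cv2.resize(cv2.imread(f)[a:b,c:d],(400,300),interpolation=cv2.INTER_CUBIC)
S=(165,255,250,370);T=(235,280,300,360)
cv2.imwrite("pics/v6.png",np.hstack([z("pics/s4.png",*S),z("pics/t4.png",*T)]))
E
```

```text
9.55 [455.01261342 -22.7366063  137.04078839] [-0.85 -0.44 -1.73] [-0.52  0.36 -0.02]
```

View pics/v6.png

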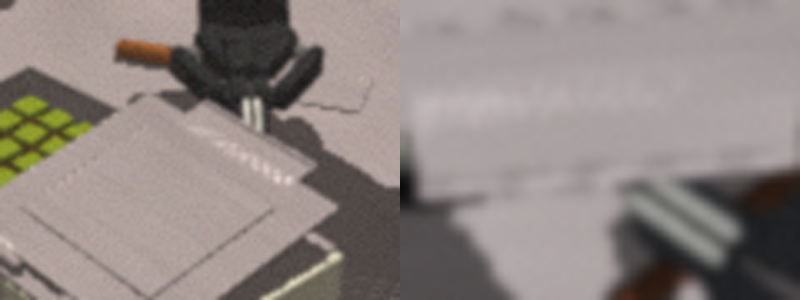

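The lid is on the fingers: about 2 N down, and its front is visibly raised. Next I'll follow the arc about the hinge.

```bash
python3 - <<'E'
from path import *; from h import env
s=env.state(); p0=s["ee_pos"]; M=R.from_rotvec(s["orientation"])
H=93.; K=np.array([3,-19,15.]); r0=p0[:2]-c; m0=np.array([r0@ex,r0@ey,p0[2]])
k=m0+K; th0=np.arctan2(k[2]-123,H-k[0]); rad=np.hypot(k[2]-123,H-k[0]); print("th0",th0,"rad",rad)
ths=np.linspace(th0,1.80,31); P=[(p0,M)]
for th in ths[1:]:
    rr=rad-(rad-180)*(th-th0)/(1.6-th0) if th<1.6 else 180
    kk=np.array([H-rr*np.cos(th)-3*np.sin(th)*0, m0[1]+K[1], 123+rr*np.sin(th)])
    P.append((np.array(W(kk-K)),M))
print([round(marg(*p),2) for p in P][::5],steps(P)); print(ths[5::5].round(2)); rows(P)
E
```

```text
th0 0.1467270865090639 rad 196.76904735755298
[np.float64(0.19), np.float64(0.21), np.float64(0.26), np.float64(0.32), np.float64(0.4), np.float64(0.48), np.float64(0.56)] (np.float64(0.0), np.float64(10.843520005569431))
[0.42 0.7  0.97 1.25 1.52 1.8 ]
[0.2, 0.0, 1.1, 0.0, 0.0, 0.0, 0.0, 0.6, 0.1, 2.1, 0.0, 0.0, 0.0, 0.0, 0.9, 0.1, 3.1, 0.0, 0.0, 0.0, 0.0, 1.3, 0.1, 4.1, 0.0, 0.0, 0.0, 0.0, 1.8, 0.2, 5.1, 0.0, 0.0, 0.0, 0.0] -> end [473. -21. 187.]
[0.5, 0.0, 0.9, 0.0, 0.0, 0.0, 0.0, 1.1, 0.1, 1.8, 0.0, 0.0, 0.0, 0.0, 1.7, 0.2, 2.7, 0.0, 0.0, 0.0, 0.0, 2.4, 0.2, 3.5, 0.0, 0.0, 0.0, 0.0, 3.1, 0.3, 4.3, 0.0, 0.0, 0.0, 0.0] -> end [504. -18. 230.]
[0.7, 0.1, 0.7, 0.0, 0.0, 0.0, 0.0, 1.5, 0.1, 1.4, 0.0, 0.0, 0.0, 0.0, 2.3, 0.2, 2.1, 0.0, 0.0, 0.0, 0.0, 3.2, 0.3, 2.7, 0.0, 0.0, 0.0, 0.0, 4.0, 0.4, 3.2, 0.0, 0.0, 0.0, 0.0] -> end [544. -15. 263.]
[0.9, 0.1, 0.5, 0.0, 0.0, 0.0, 0.0, 1.8, 0.2, 1.0, 0.0, 0.0, 0.0, 0.0, 2.8, 0.2, 1.3, 0.0, 0.0, 0.0, 0.0, 3.7, 0.3, 1.7, 0.0, 0.0, 0.0, 0.0, 4.7, 0.4, 2.0, 0.0, 0.0, 0.0, 0.0] -> end [591. -10. 283.]
[1.0, 0.1, 0.2, 0.0, 0.0, 0.0, 0.0, 2.0, 0.2, 0.4, 0.0, 0.0, 0.0, 0.0, 3.0, 0.3, 0.5, 0.0, 0.0, 0.0, 0.0, 4.0, 0.4, 0.6, 0.0, 0.0, 0.0, 0.0, 5.0, 0.4, 0.6, 0.0, 0.0, 0.0, 0.0] -> end [641.  -6. 289.]
[1.0, 0.1, -0.0, 0.0, 0.0, 0.0, 0.0, 2.0, 0.2, -0.1, 0.0, 0.0, 0.0, 0.0, 3.0, 0.3, -0.2, 0.0, 0.0, 0.0, 0.0, 3.9, 0.4, -0.3, 0.0, 0.0, 0.0, 0.0, 4.9, 0.4, -0.5, 0.0, 0.0, 0.0, 0.0] -> end [690.  -2. 283.]
```

Request:
drive_tool(
  rows=[0.2, 0, 1.1, 0, 0, 0, 0, 0.6, 0.1, 2.1, 0, 0, 0, 0, 0.9, 0.1, 3.1, 0, 0, 0, 0, 1.3, 0.1, 4.1, 0, 0, 0, 0, 1.8, 0.2, 5.1, 0, 0, 0, 0],
)

```text
t: 10.28
ee_pos: [473.4, -20.7, 188.7]
orientation: [-1.886, -0.994, -1.454]
contact_force: [-0.9, -0.6, -1.1]
gripper_width: -0.1
```

Request:
drive_tool(
  rows=[0.5, 0, 0.9, 0, 0, 0, 0, 1.1, 0.1, 1.8, 0, 0, 0, 0, 1.7, 0.2, 2.7, 0, 0, 0, 0, 2.4, 0.2, 3.5, 0, 0, 0, 0, 3.1, 0.3, 4.3, 0, 0, 0, 0],
)

```text
t: 10.9
ee_pos: [504.2, -17.5, 232.0]
orientation: [-1.884, -0.994, -1.454]
contact_force: [-7.3, -2.5, 5.4]
gripper_width: 0.1
```

Request:
drive_tool(
  rows=[0.7, 0.1, 0.7, 0, 0, 0, 0, 1.5, 0.1, 1.4, 0, 0, 0, 0, 2.3, 0.2, 2.1, 0, 0, 0, 0, 3.2, 0.3, 2.7, 0, 0, 0, 0, 4, 0.4, 3.2, 0, 0, 0, 0],
)

```text
t: 11.52
ee_pos: [544.7, -13.7, 263.2]
orientation: [-1.886, -0.993, -1.454]
contact_force: [-1.5, -0.6, -0.6]
gripper_width: 0.1
```

```bash
python3 - <<'E'
from h import *
s=env.state();print(s["t"],s["ee_pos"],s["contact_force"].round(2),s["wrist_torque"].round(2))
grab("scene","pics/s5.png"); grab("top","pics/t5.png")
z=lambda f,a,b,c,d: cv2.resize(cv2.imread(f)[a:b,c:d],(400,300),interpolation=cv2.INTER_CUBIC)
cv2.imwrite("pics/v7.png",np.hstack([z("pics/s5.png",110,335,180,480),z("pics/t5.png",145,325,240,480)]))
E
```

```text
11.525 [544.72497707 -13.6727628  263.16872896] [-1.49 -0.61 -0.61] [-0.46  0.3   0.04]
```

View pics/v7.png

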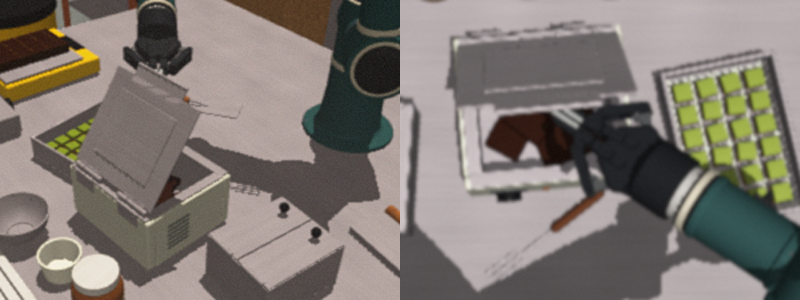

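Request:
drive_tool(
  rows=[0.9, 0.1, 0.5, 0, 0, 0, 0, 1.8, 0.2, 1, 0, 0, 0, 0, 2.8, 0.2, 1.3, 0, 0, 0, 0, 3.7, 0.3, 1.7, 0, 0, 0, 0, 4.7, 0.4, 2, 0, 0, 0, 0],
)

```text
t: 12.25
ee_pos: [591.8, -9.7, 283.2]
orientation: [-1.886, -0.993, -1.454]
contact_force: [-1.4, 0.2, 0.4]
gripper_width: -0.4
```

Request:
drive_tool(
  rows=[0.9, 0.1, 0.2, 0, 0, 0, 0, 1.8, 0.2, 0.4, 0, 0, 0, 0, 2.6, 0.3, 0.5, 0, 0, 0, 0, 3.2, 0.3, 0.6, 0, 0, 0, 0, 3.8, 0.3, 0.6, 0, 0, 0, 0],
)

```text
t: 12.88
ee_pos: [629.4, -6.7, 288.8]
orientation: [-1.886, -0.993, -1.453]
contact_force: [-1.0, 0.8, -0.3]
gripper_width: 0.0
```

Request:
drive_tool(
  rows=[0.5, 0, 0, 0, 0, 0, 0, 1, 0.1, 0, 0, 0, 0, 0, 1.5, 0.1, 0, 0, 0, 0, 0, 2, 0.2, 0, 0, 0, 0, 0, 2.5, 0.2, -0.1, 0, 0, 0, 0],
)

```text
t: 13.5
ee_pos: [654.4, -4.7, 287.9]
orientation: [-1.886, -0.993, -1.454]
contact_force: [-0.2, -0.2, 0.6]
gripper_width: -0.0
```

Request:
drive_tool(
  rows=[0.5, 0, 0, 0, 0, 0, 0, 1, 0.1, -0.1, 0, 0, 0, 0, 1.5, 0.1, -0.1, 0, 0, 0, 0, 2, 0.2, -0.2, 0, 0, 0, 0, 2.5, 0.2, -0.3, 0, 0, 0, 0],
)

```text
t: 14.12
ee_pos: [679.3, -2.6, 284.8]
orientation: [-1.886, -0.993, -1.454]
contact_force: [-0.0, 0.5, 0.5]
gripper_width: -0.1
```

Request:
drive_tool(
  rows=[0.5, 0, -0.1, 0, 0, 0, 0, 1, 0.1, -0.2, 0, 0, 0, 0, 1.5, 0.1, -0.3, 0, 0, 0, 0, 2, 0.2, -0.4, 0, 0, 0, 0, 2, 0.2, -0.4, 0, 0, 0, 0],
)

```text
t: 14.75
ee_pos: [699.2, -0.6, 280.7]
orientation: [-1.886, -0.993, -1.453]
contact_force: [-0.7, -0.4, -0.0]
gripper_width: -0.1
```

Request:
drive_tool(
  rows=[-4, -1, 0, 0, 0, 0, 0, -9, -3, 3, 0, 0, 0, 0, -14, -6, 6, 0, 0, 0, 0, -19, -9, 9, 0, 0, 0, 0, -23, -13, 12, 0, 0, 0, 0],
)

```text
t: 15.38
ee_pos: [471.8, -126.1, 398.3]
orientation: [-1.886, -0.994, -1.453]
contact_force: [0.1, -0.7, 0.4]
gripper_width: 0.4
```

```bash
python3 - <<'E'
from path import *; from h import *
s=env.state();q0=s["joint_pos"];print(s["t"],s["ee_pos"],q0.round(2))
for yw in(-77.5,102.5):
    for p in([556,-392,150],[556,-392,5],[545,-300,5]): print(yw,p,marg(p,dirR(0,yw,0)),np.round(ik(p,dirR(0,yw,0)),2))
for yw in(-77.5,102.5):
    P=jpath(q0,ik([556,-392,150],dirR(0,yw,0)),10); print(steps(P),[p[0].round(0).tolist() for p in P])
grab("scene","pics/s6.png"); grab("top","pics/t6.png")
z=lambda f,a,b,c,d: cv2.resize(cv2.imread(f)[a:b,c:d],(400,300),interpolation=cv2.INTER_CUBIC)
cv2.imwrite("pics/v8.png",np.hstack([z("pics/s6.png",110,335,180,480),z("pics/t6.png",145,325,240,480)]))
E
```

```text
15.375 [ 471.8391516  -126.08774102  398.26003014] [-1.06 -0.01  2.07  1.12  1.81 -0.62]
-77.5 [556, -392, 150] 0.9200016482603652 [-0.65  0.31  1.65  0.    1.18 -0.87]
-77.5 [556, -392, 5] 0.8200075923499608 [-0.65  0.45  1.75  0.    0.94 -0.87]
-77.5 [545, -300, 5] 0.6846692452550873 [-0.54  0.36  1.89  0.    0.9  -0.76]
102.5 [556, -392, 150] 0.27728132020852936 [-0.65  0.31  1.65  0.    1.18  2.27]
102.5 [556, -392, 5] 0.27728132020852936 [-0.65  0.45  1.75  0.    0.94  2.27]
102.5 [545, -300, 5] 0.1698043822466575 [-0.54  0.36  1.89  0.    0.9   2.38]
(np.float64(9.480984318298558), np.float64(44.18588273400073)) [[472.0, -126.0, 398.0], [475.0, -135.0, 357.0], [477.0, -148.0, 318.0], [478.0, -166.0, 281.0], [479.0, -189.0, 248.0], [482.0, -217.0, 219.0], [488.0, -248.0, 194.0], [497.0, -283.0, 175.0], [511.0, -319.0, 161.0], [531.0, -356.0, 153.0], [556.0, -392.0, 150.0]]
(np.float64(18.45868212203369), np.float64(44.18588273400079)) [[472.0, -126.0, 398.0], [475.0, -135.0, 357.0], [477.0, -148.0, 318.0], [478.0, -166.0, 281.0], [479.0, -189.0, 248.0], [482.0, -217.0, 219.0], [488.0, -248.0, 194.0], [497.0, -283.0, 175.0], [511.0, -319.0, 161.0], [531.0, -356.0, 153.0], [556.0, -392.0, 150.0]]
```

View pics/v8.png

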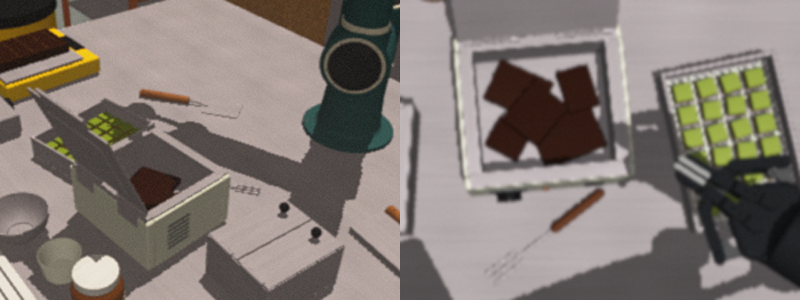

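The lid is leaning back on its stop, and the fork, tray and topping box are where they were. Now the tray.

```bash
python3 - <<'E'
from path import *; from h import *
q0=env.state()["joint_pos"]
P=jpath(q0,ik([558,-400,160],dirR(0,-77.5,0)),10); print(steps(P)); rows(P)
E
```

```text
(np.float64(9.441795815093238), np.float64(44.39957293466865))
[0.4, -0.9, -4.0, -6.0, 4.0, 3.0, 0.0, 0.6, -2.2, -7.8, -13.0, 7.0, 6.0, 0.0, 0.7, -4.1, -11.4, -20.0, 10.0, 10.0, 0.0, 0.8, -6.4, -14.6, -28.0, 12.0, 13.0, 0.0, 1.2, -9.2, -17.5, -35.0, 14.0, 17.0, 0.0] -> end [ 484. -223.  225.]
[0.6, -3.2, -2.4, -7.0, 2.0, 5.0, 0.0, 1.5, -6.7, -4.2, -15.0, 3.0, 10.0, 0.0, 2.9, -10.3, -5.6, -22.0, 4.0, 15.0, 0.0, 4.9, -14.1, -6.3, -30.0, 4.0, 20.0, 0.0, 7.4, -17.7, -6.5, -37.0, 4.0, 26.0, 0.0] -> end [ 558. -400.  160.]
```

Request:
drive_tool(
  rows=[0.4, -0.9, -4, -6, 4, 3, 0, 0.6, -2.2, -7.8, -13, 7, 6, 0, 0.7, -4.1, -11.4, -20, 10, 10, 0, 0.8, -6.4, -14.6, -28, 12, 13, 0, 1.2, -9.2, -17.5, -35, 14, 17, 0],
)

```text
t: 16.1
ee_pos: [485.9, -218.1, 221.0]
orientation: [-2.131, -1.642, -0.766]
contact_force: [-0.2, 0.7, 0.9]
gripper_width: -0.0
```

Request:
drive_tool(
  rows=[0.6, -3.2, -2.4, -7, 2, 5, 0, 1.5, -6.7, -4.2, -15, 3, 10, 0, 2.9, -10.3, -5.6, -22, 4, 15, 0, 4.9, -14.1, -6.3, -30, 4, 20, 0, 7.4, -17.7, -6.5, -37, 4, 26, 1],
)

```text
t: 16.73
ee_pos: [560.6, -395.0, 156.2]
orientation: [-1.967, -2.445, -0.013]
contact_force: [-0.7, 0.1, 0.3]
gripper_width: 16.9
```

Request:
drive_tool(
  rows=[0, 0, 0, 0, 0, 0, 1, 0, 0, 0, 0, 0, 0, 1],
)

```text
t: 16.98
ee_pos: [559.4, -393.7, 156.4]
orientation: [-1.971, -2.437, -0.02]
contact_force: [-0.4, -0.2, 0.4]
gripper_width: 54.5
```

```bash
python3 - <<'E'
from path import *; from h import *
s=env.state();M=R.from_rotvec(s["orientation"]);print(s["t"],s["ee_pos"],s["gripper_width"],s["contact_force"].round(1))
print("fix",np.degrees((dirR(0,-77.5,0)*M.inv()).as_rotvec()).round(1)); print(M.as_matrix().round(3))
E
```

```text
16.975 [ 559.44022121 -393.67620651  156.3592246 ] 54.465428787982276 [-0.4 -0.2  0.4]
fix [-0.8  0.1  0.4]
[[-0.209  0.978  0.002]
 [ 0.978  0.209  0.014]
 [ 0.013  0.005 -1.   ]]
```

Request:
drive_tool(
  rows=[0, 0, -4, 0, 0, 0, 1, 0, 0, -8, 0, 0, 0, 1, 0, 0, -12, 0, 0, 0, 1, 0, 0, -15, 0, 0, 0, 1, 0, 0, -15, 0, 0, 0, 1],
)

```text
t: 17.6
ee_pos: [556.2, -392.8, 3.6]
orientation: [-1.969, -2.431, -0.019]
contact_force: [0.3, 0.3, 0.2]
gripper_width: 85.5
```

Request:
drive_tool(
  rows=[-0.2, 0.9, 0, 0, 0, 0, 1, -0.4, 1.8, 0, 0, 0, 0, 1, -0.5, 2.4, 0, 0, 0, 0, 1, -0.6, 2.9, 0, 0, 0, 0, 1, -0.7, 3.4, 0, 0, 0, 0, 1],
)

```text
t: 18.23
ee_pos: [554.2, -362.9, 8.8]
orientation: [1.974, 2.443, 0.016]
contact_force: [1.5, -5.9, 0.3]
gripper_width: 85.3
```

Request:
drive_tool(
  rows=[-0.1, 0.8, 0, 0, 0, -1.5, 1, -0.2, 1.6, 0, 0, 0, -3, 1, -0.2, 2.4, 0, 0, 0, -4.5, 1, -0.3, 3.2, 0, 0, 0, -6, 1, -0.4, 4, 0, 0, 0, -7.4, 1],
)

```text
t: 18.85
ee_pos: [549.6, -323.2, 8.7]
orientation: [2.128, 2.311, 0.016]
contact_force: [-1.2, -5.5, 2.4]
gripper_width: 85.4
```

Request:
drive_tool(
  rows=[0, 0.4, 0, 0, 0, 0, 1, -0.1, 0.8, 0, 0, 0, 0, 1, -0.1, 1.2, 0, 0, 0, 0, 1],
)

```text
t: 19.23
ee_pos: [548.6, -311.2, 8.7]
orientation: [2.127, 2.312, 0.016]
contact_force: [-0.7, -6.2, 3.3]
gripper_width: 85.3
```

```bash
python3 - <<'E'
from path import *; from h import *
s=env.state();p=s["ee_pos"][:2]-c;print(s["ee_pos"],s["contact_force"].round(1),p@ex,p@ey)
print(R.from_rotvec(s["orientation"]).as_matrix().round(3)[:,1])
E
```

```text
[ 548.56214046 -311.2199815     8.67285297] [-0.7 -6.2  3.3] -37.35307608772092 -287.02573061974175
[0.997 0.083 0.008]
```

Request:
drive_tool(
  rows=[0, 0.2, 0, 0, 0, 0, 1, 0, 0.4, 0, 0, 0, 0, 1, 0, 0.5, 0, 0, 0, 0, 1],
)

```text
t: 19.6
ee_pos: [548.8, -306.2, 8.7]
orientation: [2.127, 2.311, 0.016]
contact_force: [-0.2, -6.5, 1.2]
gripper_width: 85.1
```

Request:
drive_tool(
  rows=[0, 0.15, 0, 0, 0, 0, 1, 0, 0.3, 0, 0, 0, 0, 1],
)

```text
t: 19.85
ee_pos: [549.4, -304.8, 8.9]
orientation: [2.124, 2.31, 0.015]
contact_force: [0.3, -12.5, -1.3]
gripper_width: 85.3
```

Request:
drive_tool(
  rows=[0, 0.1, 0, 0, 0, 0, 1, 0, 0.1, 0, 0, 0, 0, 1],
)

```text
t: 20.1
ee_pos: [549.9, -304.6, 9.0]
orientation: [2.122, 2.309, 0.014]
contact_force: [0.7, -12.3, -0.9]
gripper_width: 85.8
```

Request:
drive_tool(
  rows=[0, -1, 0, 0, 0, 0, 1, 0, -4, 0, 0, 0, 0, 1, 0, -6, 4, 0, 0, 0, 1, 0, -8, 9, 0, 0, 0, 1, 0, -10, 14, 0, 0, 0, 1],
)

```text
t: 20.72
ee_pos: [547.2, -399.8, 148.0]
orientation: [-2.125, -2.306, -0.019]
contact_force: [1.2, -1.0, 0.3]
gripper_width: 85.2
```

Request:
drive_tool(
  rows=[-4, -3, 2, 0, 0, 0, 1, -8, -6, 4, 0, 0, 0, 1, -12, -9, 6, 0, 0, 0, 1, -12, -9, 6, 0, 0, 0, 1],
)

```text
t: 21.22
ee_pos: [425.8, -492.7, 209.7]
orientation: [-2.133, -2.305, -0.017]
contact_force: [1.3, 0.5, 0.3]
gripper_width: 85.6
```

```bash
python3 - <<'E'
from h import *
s=env.state();print(s["t"],s["ee_pos"],s["contact_force"].round(1))
grab("scene","pics/s7.png"); grab("top","pics/t7.png")
z=lambda f,a,b,c,d,w: cv2.resize(cv2.imread(f)[a:b,c:d],(w,400),interpolation=cv2.INTER_CUBIC)
cv2.imwrite("pics/v9.png",np.hstack([z("pics/s7.png",140,380,190,430,400),z("pics/t7.png",85,325,230,470,400)]))
E
```

```text
21.225 [ 425.81083051 -492.69378789  209.66454867] [1.3 0.5 0.3]
```

View pics/v9.png

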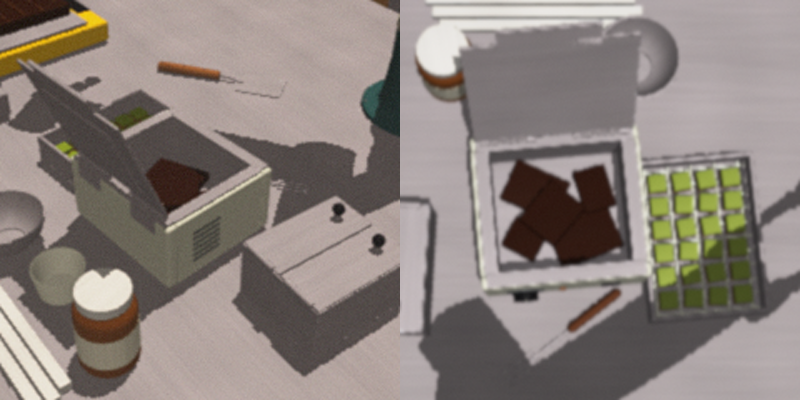

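The lid leans back and the tray lies against the melter's side: its top-right corner is at crop px (748,157), its bottom-right at (763,312). One numeric check before handing in.

```bash
python3 - <<'E'
from path import *; from h import *
d=env.grab_frame("top"); T=lambda u,v: ray(d,230+(u-400)/1.6667,85+v/1.6667,50)[:2]
b,f=T(748,157),T(763,312); v=b-f; m=(b+f)/2-c
print("len",np.linalg.norm(v),"yaw diff",np.degrees(np.arctan2(v[1],v[0]))-5.15,"tray centre melter frame",m@ex,m@ey+80)
print(env.job_done())
E
```

```text
len 212.16269085626553 yaw diff -0.8138660546409193 tray centre melter frame -47.676497195278316 -181.74516580989535
the job is handed in; nothing more can be done
None
```

I opened the melter lid and pushed the tray flush against the melter's side, then handed the job in at about 21 s of the 64 s allowed. The hand-in reported no verdict.

- **Lid:** I pushed it up by its lip with the shut fingers and followed it past upright. In the last pictures it leans back on its stop, standing open by itself with the arm well away. I judged this by eye and did not measure its angle. The first try missed because the fingertips looked about 15 mm short of the reported TCP. They rose in front of the lip with only about 1 N on the tool, so I reached further under and tried again.
- **Force during the swing:** One reading of about 9 N came up partway, with no visible effect. The other readings while lifting were about 2 N or less.
- **Tray:** I pushed it with the open fingers low on its long side until the force rose from 6 to about 12 N, meaning it had met the melter. The last image gives its long side parallel to the melter's within about 1° (limit about 7°). It puts the tray's centre 48 mm forward and 182 mm to the side; the allowed ranges are 140 mm forward to 90 mm back, and up to 206 mm to the side.
- **A disagreement:** True contact would put the centre at 190 mm to the side, so the measured 182 mm is about 8 mm too close. I take this as camera and corner-reading error, since the force also showed contact.
- **Everything else:** The topping lids are shut and the other things near the melter look where they were. I checked these by eye only, and the scraper was outside the final crops.

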